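# Find the rocking foot of a feeder and press its shim flat

### The arm

A 6-joint arm with a two-finger parallel gripper is mounted at the origin on the work surface. World frame = base frame: x ahead of the robot, y to its left, z up, the work surface at z = 0. Lengths are in mm, angles in rad, forces in N, time in s.
With the tool pointing down it reaches from about 275 to 1000 mm from the base axis. Payload 8.4 kg.
Tool frame: the origin (TCP) lies at the very end of the fingers, on their centre line; the grasp point (between the pads) lies 19 mm behind it (r.pinch_z is the distance from the TCP to the grasp point, in mm); z points along the fingers, y is the direction in which the jaws open and shut (so a half turn about z gives the same grasp; the last joint's range is limited). The gripper opens to 85 mm and grips with 20 to 120 N. Pads are 22 mm wide; open, the fingers measure 114 mm over their backs; the gripper's body (76 mm by 85 mm) begins 54 mm behind the grasp point. The pads swing forward as they close: fully open they stand 13 mm farther back than shut.
Start: joints at [1.19, 0.353, 1.633, -0, 1.155, -0.002], TCP at [231.127, 580.696, 207.481] pointing down, gripper open.
Joint ranges: [-2.63, 2.63], [-0.92, 2.1], [0.06, 2.66], [-1.3, 4.44], [0, 2.69], [-3.02, 3.02]. Speed limits (rad/s): [2.22, 2.22, 2.79, 3.14, 3.14, 3.14].

### API

Orientations are given as [roll, pitch, yaw] about the fixed x, y, z axes, in that order (R = Rz(yaw) Ry(pitch) Rx(roll)).
In Python, from rig import r, optics gives the robot as it stands.
- The arm moves only by the shell command python3 -m creep 'ROWS' [FORCE]. ROWS is JSON, a list of rows, each an object with "dp": the shift along the tool's x, y, z in mm, a list of three; "angular": the turn, a rotation vector about the tool's x, y, z in rad, a list of three; "fingers": the finger opening in mm, from 0 to 85.4. In form: [{"dp": [dx, dy, dz], "angular": [wx, wy, wz], "fingers": fingers}, ...]. A call has 1 to 5 rows; each row is the pose to reach, as a shift and turn from the pose commanded when the call began, along the tool's axes at that moment; what a row does not reach only later rows make up. A row lasts 1/12 s, in which the tool goes at most 41.7 mm and 7.16 degrees, less where a joint would pass 70% of its speed; a pose out of reach is approached as far as the arm can. A call with a gripper value outside its range is refused whole. The fingers move at their own pace and stop on an object; FORCE is the grip in N (left out, the last holds). Time passes only in rows, so rows that repeat a pose let the fingers close. It gives the time, the measured TCP pose, the force and the opening at its end, in the units of the state.
- r.sense(): the state, without advancing time (a new reading comes with each control period).
- optics.grab_frame(name): name is "side" or "top" or "wrist"; returns the picture (420x560x3 uint8, blue, green, red); there is no depth.
- optics.camera_params(name): a dict with "fx", "fy", "cx", "cy" (pixels), "eye" and "rotation" of the camera in the world; the wrist camera has in their place "T_tool_cam" (4x4, takes a point from camera to tool coordinates, whose origin is the TCP and whose axes are the flange's). Camera axes: x right, y up, looking along -z (the intrinsics and any distortion apply to the point x, -y, -z); pixel columns grow to the right and rows downward; lengths in mm; the calibration is good to about 2 mm. A picture is of the moment at which its call begins: read the wrist's pose just before it. camera_params takes no time and is no camera call.
- r.sign_off(): hands the job in, once; it reports no verdict.
The state is a dict: "clock": time; "qpos": joint angles; "qvel": joint speeds; "joint_efforts": joint torques, N m; "eef_pos": TCP position; "tcp_rot": TCP orientation; "contact_force": force on the tool from outside, world axes, zero at the start; "wrist_torque": the same for the moment, N m; "opening": opening from 0.0 (shut) to 1.0 (fully open).
Only numpy, scipy, OpenCV 4.12 (cv2) and the standard library are available. Lean on these libraries where they do the work, as an engineer would, in place of code of your own. Each camera call takes 0.05 s, during which the arm holds its last target.

### The job

One foot under the feeder's square plate is not carrying: with closed fingertips press down firmly on the plate's blue-spotted corners, one at a time, until one sinks and stays low. Stop probing there and, with that corner still low, press its own orange shim tab down until it lies flat, so that the plate is level again. Leave the other three tabs standing, do not lift or shove the feeder, and leave the other things where they are.

Things in the scene. Friction and masses are not known exactly. Their poses are not given: they have to be found in the camera images.
- platform: fixed round white platform, 370 mm across, top 15 mm above the table; origin: centre of its underside, at table height. Its x axis points from the near to the far corners, its y axis to the left ones; it is turned up to 0.3 rad. Four shim tabs are hinged on it, two left and two right of the feeder's plate
- feeder: feeder standing loose (1.3 to 1.7 kg) on four hidden round-topped feet: square plate 180 x 180 x 8 mm, top 48 mm above the table; on it a block and two motors (within 28 mm of the middle in x, 88 mm in y, 78 mm high) and a hopper of 30 mm radius, top 116 mm above the plate's underside. Origin: centre of the underside; axes as the platform's
- corner_near_left (a point): blue spot, 22 mm across, on the plate's top at the near left corner, over its foot, (-70, 62) mm from the plate's centre. One corner (any) gives way at 7 to 10 N, sinks 6 mm to a stop and stays low, the opposite one rising as much; the others do not move under 20 N. Pressing the risen corner would rock the plate back
- corner_near_right (a point): blue spot, 22 mm across, on the plate's top at the near right corner, over its foot, (-70, -62) mm from the plate's centre. One corner (any) gives way at 7 to 10 N, sinks 6 mm to a stop and stays low, the opposite one rising as much; the others do not move under 20 N. Pressing the risen corner would rock the plate back
- corner_far_left (a point): blue spot, 22 mm across, on the plate's top at the far left corner, over its foot, (70, 62) mm from the plate's centre. One corner (any) gives way at 7 to 10 N, sinks 6 mm to a stop and stays low, the opposite one rising as much; the others do not move under 20 N. Pressing the risen corner would rock the plate back
- corner_far_right (a point): blue spot, 22 mm across, on the plate's top at the far right corner, over its foot, (70, -62) mm from the plate's centre. One corner (any) gives way at 7 to 10 N, sinks 6 mm to a stop and stays low, the opposite one rising as much; the others do not move under 20 N. Pressing the risen corner would rock the plate back
- tab_near_left (a point): on top of the near left orange shim tab, 36 mm from its hinge. Tab 24 mm wide, 52 mm long, pointing away from the plate's left edge, tilted up at the start. Hinge line: along platform x, 99 mm from the platform's centre line, 31 mm above the table; tab's middle -70 mm in x. Pressed flat its top is level, 33 mm above the table
- shim_near_left (a joint): angle of the near left shim tab: 0 to 0.08 rad at the start (0 = tilted up 0.45 rad), 0.45 rad when flat on its stop. About 6 N at the tab's point moves it; it stays where it is left. In the last 0.3 rad its steel toe swings up under the plate and carries a sunken corner back to level
- tab_near_right (a point): on top of the near right orange shim tab, 36 mm from its hinge. Tab 24 mm wide, 52 mm long, pointing away from the plate's right edge, tilted up at the start. Hinge line: along platform x, 99 mm from the platform's centre line, 31 mm above the table; tab's middle -70 mm in x. Pressed flat its top is level, 33 mm above the table
- shim_near_right (a joint): angle of the near right shim tab: 0 to 0.08 rad at the start (0 = tilted up 0.45 rad), 0.45 rad when flat on its stop. About 6 N at the tab's point moves it; it stays where it is left. In the last 0.3 rad its steel toe swings up under the plate and carries a sunken corner back to level
- tab_far_left (a point): on top of the far left orange shim tab, 36 mm from its hinge. Tab 24 mm wide, 52 mm long, pointing away from the plate's left edge, tilted up at the start. Hinge line: along platform x, 99 mm from the platform's centre line, 31 mm above the table; tab's middle 70 mm in x. Pressed flat its top is level, 33 mm above the table
- shim_far_left (a joint): angle of the far left shim tab: 0 to 0.08 rad at the start (0 = tilted up 0.45 rad), 0.45 rad when flat on its stop. About 6 N at the tab's point moves it; it stays where it is left. In the last 0.3 rad its steel toe swings up under the plate and carries a sunken corner back to level
- tab_far_right (a point): on top of the far right orange shim tab, 36 mm from its hinge. Tab 24 mm wide, 52 mm long, pointing away from the plate's right edge, tilted up at the start. Hinge line: along platform x, 99 mm from the platform's centre line, 31 mm above the table; tab's middle 70 mm in x. Pressed flat its top is level, 33 mm above the table
- shim_far_right (a joint): angle of the far right shim tab: 0 to 0.08 rad at the start (0 = tilted up 0.45 rad), 0.45 rad when flat on its stop. About 6 N at the tab's point moves it; it stays where it is left. In the last 0.3 rad its steel toe swings up under the plate and carries a sunken corner back to level
- pulley: spare aluminium pulley, 38 mm across, 19 mm high, standing on the platform between the two left tabs; not to be disturbed; origin: centre of its underside
- vial: amber capped vial, 26 mm across, 45 mm high, on the platform between the two right tabs; not to be disturbed; origin: centre of its underside
- motor: spare square motor, 42 mm, 60 mm high with its shaft, on the table to the left; not to be disturbed; origin: centre of its underside
- driver: red-handled screwdriver lying on the table to the right; not to be disturbed; origin: middle of its length
- spanner: spanner lying on the table to the left; not to be disturbed; origin: middle of its length
- cup: white cup, 70 mm across, 80 mm high, on the table to the right; not to be disturbed; origin: centre of its underside
- jar: white jar with blue cap, 60 mm across, 90 mm high, on the table to the right; not to be disturbed; origin: centre of its underside

How it is judged (in metres and radians):
On the way, in this order (a step that is already met when the one before it is completed fails the run):
1. one corner of the plate has been pressed down (more than 3.5 mm low) (height (world z) of any of corner_near_left, corner_near_right, corner_far_left, corner_far_right below 0.0445 m), for 0.2 s.
2. that corner's own shim tab starts down (past 0.12 rad) while the corner is still low (((height (world z) of corner_near_left below 0.0445 m and value of joint shim_near_left above 0.12 rad) or (height (world z) of corner_near_right below 0.0445 m and value of joint shim_near_right above 0.12 rad) or (height (world z) of corner_far_left below 0.0445 m and value of joint shim_far_left above 0.12 rad) or (height (world z) of corner_far_right below 0.0445 m and value of joint shim_far_right above 0.12 rad))).
At the end, for the whole second after the job is handed in: the rocking corner's shim tab is flat (within 0.07 rad of its stop), the other three tabs still stand (under 0.16 rad), all four corner spots are within 2.5 mm of 48 mm above the table, and the feeder is at rest (((value of joint shim_near_left above 0.38 rad and value of joint each of shim_near_right, shim_far_left, shim_far_right below 0.16 rad) or (value of joint shim_near_right above 0.38 rad and value of joint each of shim_near_left, shim_far_left, shim_far_right below 0.16 rad) or (value of joint shim_far_left above 0.38 rad and value of joint each of shim_near_left, shim_near_right, shim_far_right below 0.16 rad) or (value of joint shim_far_right above 0.38 rad and value of joint each of shim_near_left, shim_near_right, shim_far_left below 0.16 rad)) and height (world z) of corner_near_left between 0.0455 and 0.0505 m and height (world z) of corner_near_right between 0.0455 and 0.0505 m and height (world z) of corner_far_left between 0.0455 and 0.0505 m and height (world z) of corner_far_right between 0.0455 and 0.0505 m and linear speed of feeder below 0.01 m/s); the robot touches nothing.
It fails at once if the feeder is shoved more than 15 mm (distance of feeder from where it was at the start of the episode above 0.015 m).
It fails at once if the feeder is lifted (its middle more than 8 mm up) (height (world z) of feeder above 0.048 m).
It fails at once if another shim tab than the rocking corner's is pressed (two tabs past 0.16 rad) (value of joint each of shim_near_left, shim_near_right above 0.16 rad or value of joint each of shim_near_left, shim_far_left above 0.16 rad or value of joint each of shim_near_left, shim_far_right above 0.16 rad or value of joint each of shim_near_right, shim_far_left above 0.16 rad or value of joint each of shim_near_right, shim_far_right above 0.16 rad or value of joint each of shim_far_left, shim_far_right above 0.16 rad).
It fails at once if a bystander is moved more than 20 mm (distance of any of pulley, vial, motor, driver, spanner, cup, jar from where it was at the start of the episode above 0.02 m).
It also fails if it takes over 51 s, if anything falls off the work surface, if the arm or the gripper's body presses on something with over 40 N, if the wrist force passes 120 N, or if a joint passes its speed limit or range.

## Working session

There is one attempt and no reset: what is moved stays moved. The work goes in short steps, Python scripts to look and compute and a shell command to move; the robot and the scene stay as the last step left them, time stands still between calls to the robot, and variables do not carry over. Pictures are saved under pics/ and viewed, and the job is handed in when it is done.

```bash
ls; mkdir -p pics
python3 - <<'E'
from rig import r, optics
import cv2
s=r.sense(); print(s)
for n in("top","side"):
    cv2.imwrite(f"pics/{n}0.png",optics.grab_frame(n)); print(n,optics.camera_params(n))
print(optics.camera_params("wrist"))
E
```

```text
pics
{'clock': 0.0, 'qpos': array([ 1.18961812e+00,  3.53637438e-01,  1.63413886e+00,  3.49191928e-06,
        1.15520375e+00, -2.38168008e-03]), 'qvel': array([-0.00221033, -0.00019474,  0.0005357 ,  0.00107513,  0.00059299,
        0.00186671]), 'joint_efforts': array([-1.80356169e-04, -6.05243325e+01, -3.42060399e+01, -1.19553852e-04,
        9.41825216e-03, -7.19348463e-05]), 'eef_pos': array([230.92417548, 580.22280286, 206.7663741 ]), 'tcp_rot': array([-3.14020527e+00, -6.49703454e-06,  2.76279471e+00]), 'contact_force': array([ 0.09068961, -1.03730876, -0.23442562]), 'wrist_torque': array([ 0.0038695 ,  0.01337271, -0.00212915]), 'opening': 1.0035748673534148}
top {'fx': 471.47528500739196, 'fy': 471.47528500739196, 'cx': 282.6169511013472, 'cy': 207.4866316525669, 'eye': array([ 226.20887339,   -9.24441215, 1399.57405638]), 'rotation': array([ 0.21499343, -0.00379116, -1.48154939])}
side {'fx': 405.02859852803977, 'fy': 405.02859852803977, 'cx': 289.1755866682726, 'cy': 211.42949875284884, 'eye': array([-31.28381469, 522.15176196, 615.74242592]), 'rotation': array([ 0.93129357, -0.02152049, -2.34525398])}
{'fx': 312.6565996428325, 'fy': 312.6565996428325, 'cx': 280.6853433843713, 'cy': 208.1669679543714, 'T_tool_cam': array([[-1.31483589e-03,  9.51525567e-01,  3.07566848e-01,
         7.92732558e+01],
       [ 9.99998814e-01,  1.49787503e-03, -3.59050600e-04,
         1.02477019e+00],
       [-8.02342529e-04,  3.07566011e-01, -9.51526408e-01,
        -1.66449676e+02],
       [ 0.00000000e+00,  0.00000000e+00,  0.00000000e+00,
         1.00000000e+00]])}
```

View pics/top0.png

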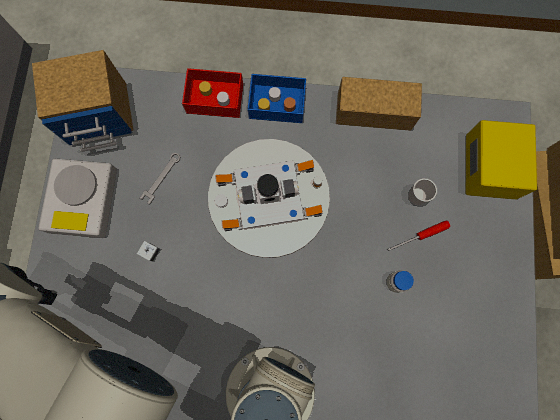

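View pics/side0.png

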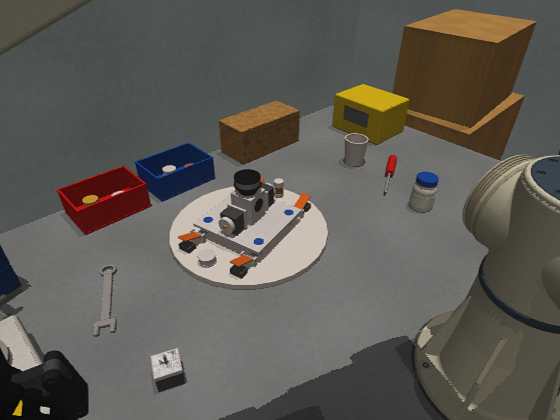

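The top view shows the feeder near (268,195), with blue spots at about (244,174), (306,169), (251,220) and (293,213). The orange tabs are near (225,179), (305,166), (230,225) and (313,211).

```bash
cat > h.py <<'E'
import numpy as np, cv2
from scipy.spatial.transform import Rotation as R
from rig import r, optics
def cam(n,s=None):
    p=optics.camera_params(n)
    if n=="wrist":
        T=np.array(p["T_tool_cam"]); Rt=R.from_euler('xyz',s['tcp_rot']).as_matrix()
        return p,Rt@T[:3,:3],Rt@T[:3,3]+s['eef_pos']
    return p,R.from_euler('xyz',p['rotation']).as_matrix(),np.array(p['eye'])
def back(c,uv,z):
    p,M,e=c; uv=np.atleast_2d(uv).astype(float)
    d=np.c_[(uv[:,0]-p['cx'])/p['fx'],-(uv[:,1]-p['cy'])/p['fy'],-np.ones(len(uv))]@M.T
    return e+d*((z-e[2])/d[:,2])[:,None]
def proj(c,X):
    p,M,e=c; q=(np.atleast_2d(X)-e)@M
    return np.c_[p['cx']+p['fx']*q[:,0]/-q[:,2],p['cy']-p['fy']*q[:,1]/-q[:,2]]
def blobs(im,hlo,hhi,amin=8,smin=120,vmin=60):
    h=cv2.cvtColor(im,cv2.COLOR_BGR2HSV)
    m=cv2.inRange(h,(hlo,smin,vmin),(hhi,255,255))
    n,_,st,ce=cv2.connectedComponentsWithStats(m)
    return [(ce[i].round(1),int(st[i,4])) for i in range(1,n) if st[i,4]>=amin]
def fit(local,world):
    l=np.array(local);w=np.array(world)[:,:2];lc=l.mean(0);wc=w.mean(0)
    a=l-lc;b=w-wc
    th=np.arctan2((a[:,0]*b[:,1]-a[:,1]*b[:,0]).sum(),(a*b).sum())
    M=np.array([[np.cos(th),-np.sin(th)],[np.sin(th),np.cos(th)]])
    t=wc-M@lc
    return th,t,np.abs(l@M.T+t-w).max(1)
LOC={'NL':(-70,62),'NR':(-70,-62),'FL':(70,62),'FR':(70,-62)}
E
python3 - <<'E'
from h import *
im=cv2.imread('pics/top0.png'); c=cam('top')
for b in blobs(im,100,125): 
    if 200<b[0][0]<340 and 140<b[0][1]<260: print('blue',b,back(c,b[0],48).round(1))
for b in blobs(im,5,18): 
    if 200<b[0][0]<340 and 140<b[0][1]<260: print('or',b,back(c,b[0],40).round(1))
im=cv2.imread('pics/side0.png'); c=cam('side')
for b in blobs(im,100,125): 
    if 160<b[0][0]<340 and 180<b[0][1]<290: print('blue',b,back(c,b[0],48).round(1))
E
```

```text
blue (array([285. , 167.8]), 37) [[642.2  15.7  48. ]]
blue (array([244., 174.]), 37) [[612.  135.7  48. ]]
blue (array([293. , 212.8]), 40) [[507.5 -19.7  48. ]]
blue (array([250.9, 219.7]), 39) [[476.  100.9  48. ]]
or (array([305.1, 165.3]), 123) [[658.  -43.8  40. ]]
or (array([223.8, 177.8]), 120) [[597.1 195.4  40. ]]
or (array([316.8, 185.1]), 12) [[599.6 -83.4  40. ]]
or (array([313.2, 210.2]), 130) [[522.3 -78.5  40. ]]
or (array([230.1, 223.5]), 130) [[460.7 161.   40. ]]
blue (array([180.9, 186.6]), 60) [[767.5 107.5  48. ]]
blue (array([197.9, 183.6]), 25) [[750.4  68.   48. ]]
blue (array([172. , 187.8]), 12) [[777.8 126.8  48. ]]
blue (array([171.2, 194.9]), 14) [[751.5 145.1  48. ]]
blue (array([288.3, 211.9]), 38) [[506.  -17.7  48. ]]
blue (array([207.6, 219.3]), 40) [[610.4 136.8  48. ]]
blue (array([258.2, 241.1]), 51) [[475.  102.2  48. ]]
```

Run:
```python
from h import *
W={'FR':[(642.2,15.7)],'FL':[(612,135.7),(610.4,136.8)],'NR':[(507.5,-19.7),(506,-17.7)],'NL':[(476,100.9),(475,102.2)]}
L=[];w=[]
for k in W: L.append(LOC[k]); w.append(np.mean(W[k],0))
th,t,e=fit(L,w); print(th,t,e)
Rz=R.from_euler('z',th).as_matrix()[:2,:2]
s=r.sense()
for y in (th+np.pi/2, th-np.pi/2, th, th+np.pi):
    rel=R.from_euler('xyz',s['tcp_rot']).inv()*R.from_euler('xyz',[np.pi,0,y]); print('yaw',y,'turn',rel.as_rotvec())
Rt=R.from_euler('xyz',s['tcp_rot']).as_matrix()
for k,l in list(LOC.items()):
    p=Rz@l+t; print(k,p, 'tool dp to z=120', Rt.T@(np.r_[p,120]-s['eef_pos']))
for k,l in LOC.items():
    q=Rz@np.array([l[0],np.sign(l[1])*(99+36)])+t; print('tab',k,q)
```

```text
0.25104702990125866 [558.9125  58.7   ] [0.33280448 0.11626476 0.24126476 0.20486558]
yaw 1.8218433566961552 turn [-1.16929800e-03  6.04010471e-04  9.40931567e-01]
yaw -1.319749296893638 turn [-7.18414250e-04 -1.39077117e-03 -2.20066060e+00]
yaw 0.25104702990125866 turn [-5.08696836e-04  1.59578331e-03  2.51172760e+00]
yaw 3.3926396834910517 turn [-1.22837610e-03 -3.91576370e-04 -6.29864544e-01]
NL [475.70486558 101.36719552] tool dp to z=120 [-404.49739646 -354.32338927   87.28501888]
NR [506.50873524 -18.74575804] tool dp to z=120 [-477.53778176 -454.52860779   87.41267108]
FL [611.31626476 136.14575804] tool dp to z=120 [-517.63241239 -271.85850326   87.18135913]
FR [642.12013442  16.03280448] tool dp to z=120 [-590.6727977  -372.06372179   87.30901132]
tab NL [457.5703294  172.07885367]
tab NR [524.64327141 -89.45741619]
tab FL [593.18172859 206.85741619]
tab FR [660.2546706  -54.67885367]
```

```bash
python3 -m creep '[{"dp":[-30,-26,4],"angular":[0,0,-0.12],"fingers":0},{"dp":[-60,-52,8],"angular":[0,0,-0.24],"fingers":0},{"dp":[-90,-78,12],"angular":[0,0,-0.36],"fingers":0},{"dp":[-120,-104,16],"angular":[0,0,-0.48],"fingers":0},{"dp":[-150,-130,20],"angular":[0,0,-0.6],"fingers":0}]' 60
cat >> h.py <<'E'
TH=0.25105; T0=np.array([558.91,58.7])
def tgt(lx,ly,z,th=TH,t=T0):
    s=r.sense(); q=R.from_euler('xyz',s['tcp_rot']); p=R.from_euler('z',th).as_matrix()[:2,:2]@[lx,ly]+t
    d=q.inv().apply(np.r_[p,z]-s['eef_pos']); a=(q.inv()*R.from_euler('xyz',[np.pi,0,th+np.pi])).as_rotvec()
    print('clock',round(s['clock'],2),'tcp',s['eef_pos'].round(1),'F',s['contact_force'].round(1),'op',round(s['opening'],2),'dp',d.round(1),'turn',a.round(3),'q',s['qpos'].round(2))
E
python3 -c "
from h import *
tgt(-73,62,120)"
```

```text
clock: 0.52
eef_pos: [322.2, 403.4, 187.1]
tcp_rot: [-3.141, -0.0, -2.917]
contact_force: [0.8, 0.2, -0.4]
opening: 0.302
clock 0.52 tcp [322.2 403.4 187.1] F [ 0.8  0.2 -0.4] op 0.3 dp [ -79.4 -328.7   67.2] turn [-0.    -0.    -0.026] q [ 0.89  0.21  1.88 -0.    1.05 -0.9 ]
```

```bash
python3 -m creep '[{"dp":[-10,-39,4],"angular":[0,0,-0.026],"fingers":0},{"dp":[-20,-78,8],"angular":[0,0,-0.026],"fingers":0},{"dp":[-30,-117,12],"angular":[0,0,-0.026],"fingers":0},{"dp":[-40,-156,16],"angular":[0,0,-0.026],"fingers":0},{"dp":[-50,-195,20],"angular":[0,0,-0.026],"fingers":0}]'
python3 -c "
from h import *
tgt(-73,62,120)"
```

```text
clock: 0.93
eef_pos: [413.3, 223.9, 167.4]
tcp_rot: [3.142, -0.0, -2.897]
contact_force: [1.0, 0.2, -0.1]
opening: 0.003
clock 0.93 tcp [413.3 223.9 167.4] F [ 1.   0.2 -0.1] op 0.0 dp [ -27.9 -134.    47.4] turn [ 0.    -0.    -0.007] q [ 0.49  0.16  2.    0.    0.99 -1.32]
```

```bash
python3 -m creep '[{"dp":[-8,-33,10],"angular":[0,0,0],"fingers":0},{"dp":[-16,-67,20],"angular":[0,0,0],"fingers":0},{"dp":[-24,-100,30],"angular":[0,0,0],"fingers":0},{"dp":[-30,-133,40],"angular":[0,0,0],"fingers":0},{"dp":[-30,-133,40],"angular":[0,0,0],"fingers":0}]'
python3 - <<'E'
from h import *
tgt(-73,62,60)
s=r.sense(); im=optics.grab_frame('wrist'); cv2.imwrite('pics/w1.png',im)
c=cam('wrist',s)
for b in blobs(im,100,125,30): print(b,back(c,b[0],48).round(1))
for b in blobs(im,5,18,60): print('or',b,back(c,b[0],40).round(1))
cv2.imwrite('pics/s1.png',optics.grab_frame('side'))
E
```

```text
clock: 1.35
eef_pos: [475.1, 99.5, 125.9]
tcp_rot: [-3.14, -0.002, -2.9]
contact_force: [-1.7, -0.0, 0.6]
opening: 0.002
clock 1.35 tcp [475.1  99.5 125.9] F [-1.7 -0.   0.6] op 0.0 dp [ 1.8  1.7 65.9] turn [-0.001 -0.002 -0.01 ] q [ 0.2   0.24  2.   -0.    0.9  -1.61]
(array([280.5, 209.7]), 445) [[476.5 100.8  48. ]]
(array([130.1, 211. ]), 449) [[507.1 -19.3  48. ]]
(array([280.7, 348.6]), 183) [[612.8 134.3  48. ]]
or (array([ 58.3, 209. ]), 1889) [[523.3 -82.1  40. ]]
or (array([355.5, 206.3]), 1604) [[461.  162.4  40. ]]
or (array([ 63.9, 286.7]), 311) [[599.3 -75.1  40. ]]
or (array([ 87.4, 346.9]), 1083) [[663.4 -50.4  40. ]]
```

View pics/w1.png

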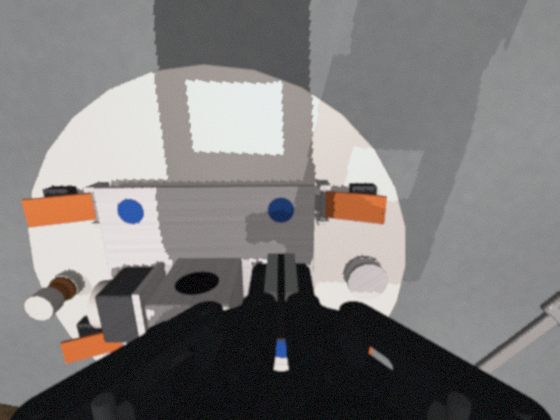

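View pics/s1.png

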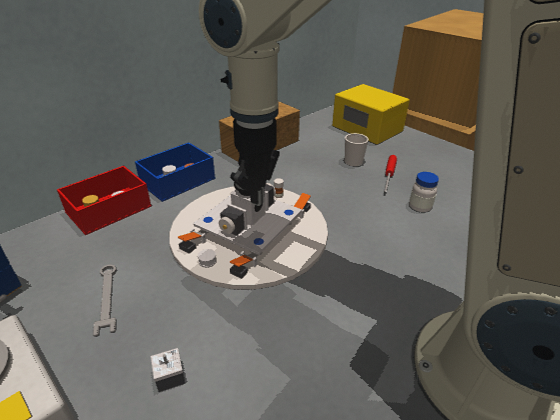

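Wrist view: the near-left spot is at (280,210) and the near-right one at (130,211). The closed fingertips are at (280,258). All agree with the fit to within 2 mm, so I'm descending.

```bash
python3 -m creep '[{"dp":[1,1,20],"angular":[0,0,0],"fingers":0},{"dp":[2,1,40],"angular":[0,0,0],"fingers":0},{"dp":[2,1,58],"angular":[0,0,0],"fingers":0},{"dp":[2,1,62],"angular":[0,0,0],"fingers":0},{"dp":[2,1,62],"angular":[0,0,0],"fingers":0}]'
python3 -c "
from h import *
tgt(-73,62,48)"
```

```text
clock: 1.87
eef_pos: [470.8, 105.3, 64.9]
tcp_rot: [3.141, -0.002, -2.896]
contact_force: [0.5, -0.8, 0.5]
opening: 0.002
clock 1.87 tcp [470.8 105.3  64.9] F [ 0.5 -0.8  0.5] op 0.0 dp [-0.8 -5.  16.9] turn [ 0.    -0.002 -0.006] q [ 0.22  0.33  2.05  0.    0.76 -1.6 ]
```

```bash
python3 -m creep '[{"dp":[0,-2,4],"angular":[0,0,0],"fingers":0},{"dp":[0,-5,8],"angular":[0,0,0],"fingers":0},{"dp":[0,-5,10],"angular":[0,0,0],"fingers":0},{"dp":[0,-5,10],"angular":[0,0,0],"fingers":0}]'
python3 -c "
from h import *
tgt(-73,62,48)"
```

```text
clock: 2.2
eef_pos: [473.5, 99.5, 55.7]
tcp_rot: [3.142, 0.0, -2.898]
contact_force: [0.1, -0.9, -0.1]
opening: -0.001
clock 2.2 tcp [473.5  99.5  55.7] F [ 0.1 -0.9 -0.1] op -0.0 dp [0.4 1.2 7.7] turn [ 0.     0.    -0.007] q [ 0.2   0.35  2.05  0.    0.74 -1.61]
```

```bash
python3 -m creep '[{"dp":[0,1,3],"angular":[0,0,0],"fingers":0},{"dp":[0,1,6],"angular":[0,0,0],"fingers":0},{"dp":[0,1,7.5],"angular":[0,0,0],"fingers":0},{"dp":[0,1,8],"angular":[0,0,0],"fingers":0},{"dp":[0,1,8],"angular":[0,0,0],"fingers":0}]'
```

```text
clock: 2.62
eef_pos: [472.9, 100.6, 47.4]
tcp_rot: [-3.142, -0.0, -2.897]
contact_force: [0.3, 0.3, -0.0]
opening: 0.006
```

```bash
python3 -m creep '[{"dp":[0,0,0.5],"angular":[0,0,0],"fingers":0},{"dp":[0,0,1],"angular":[0,0,0],"fingers":0},{"dp":[0,0,1],"angular":[0,0,0],"fingers":0}]'
python3 -m creep '[{"dp":[0,0,0.5],"angular":[0,0,0],"fingers":0},{"dp":[0,0,1],"angular":[0,0,0],"fingers":0},{"dp":[0,0,1],"angular":[0,0,0],"fingers":0}]'
```

```text
clock: 2.87
eef_pos: [473.0, 100.6, 46.6]
tcp_rot: [3.142, -0.0, -2.898]
contact_force: [-0.7, -0.4, 0.8]
opening: 0.001
clock: 3.12
eef_pos: [473.0, 100.6, 45.5]
tcp_rot: [-3.142, -0.0, -2.897]
contact_force: [-0.3, -0.4, 0.5]
opening: -0.001
```

```bash
python3 -m creep '[{"dp":[0,0,0.5],"angular":[0,0,0],"fingers":0},{"dp":[0,0,1],"angular":[0,0,0],"fingers":0},{"dp":[0,0,1],"angular":[0,0,0],"fingers":0}]'
python3 -m creep '[{"dp":[0,0,0.5],"angular":[0,0,0],"fingers":0},{"dp":[0,0,1],"angular":[0,0,0],"fingers":0},{"dp":[0,0,1],"angular":[0,0,0],"fingers":0}]'
```

```text
clock: 3.37
eef_pos: [473.0, 100.6, 44.5]
tcp_rot: [3.142, -0.0, -2.898]
contact_force: [0.3, 0.5, -0.3]
opening: 0.0
clock: 3.62
eef_pos: [473.0, 100.6, 43.5]
tcp_rot: [-3.142, -0.0, -2.897]
contact_force: [-0.4, -0.2, 1.4]
opening: -0.001
```

Run:
```python
from h import *
s=r.sense(); im=optics.grab_frame('wrist'); cv2.imwrite('pics/w2.png',im)
i2=optics.grab_frame('side')[150:300,150:350]; cv2.imwrite('pics/s2.png',cv2.resize(i2,None,fx=4,fy=4,interpolation=cv2.INTER_CUBIC))
```

```text
(no output)
```

View pics/w2.png

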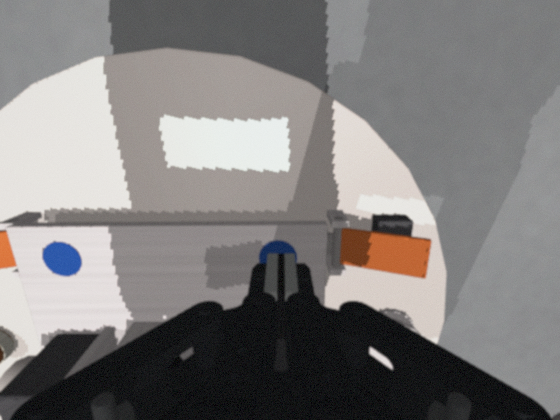

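View pics/s2.png

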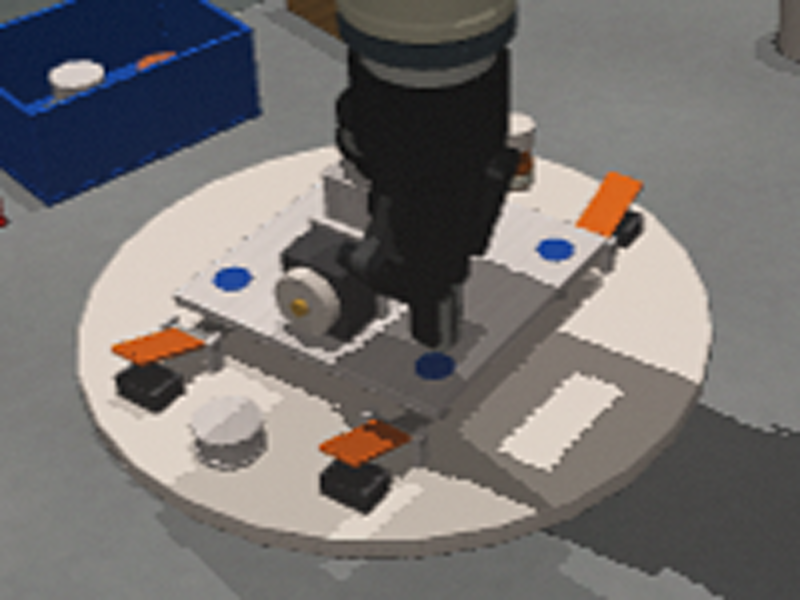

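```bash
python3 - <<'E'
from h import *
s=r.sense()
for n in('wrist','side'):
    c=cam(n,s); print(n,'tcp',proj(c,s['eef_pos']).round(1))
    M=R.from_euler('xyz',s['tcp_rot']).as_matrix()
    for o in ([11,0,0],[-11,0,0],[0,11,0],[0,-11,0],[0,0,-10],[0,0,-19]): print(o,proj(c,s['eef_pos']+M@o).round(1))
    im=cv2.imread('pics/w2.png') if n=='wrist' else None
c=cam('wrist',s)
for b in blobs(im,100,125,30): print(b,back(c,b[0],48).round(1))
E
python3 - <<'E'
import cv2
im=cv2.imread('pics/w2.png')[200:320,200:360]
cv2.imwrite('pics/w2z.png',cv2.resize(im,None,fx=5,fy=5,interpolation=cv2.INTER_CUBIC))
E
```

```text
wrist tcp [[278.8 248.4]]
[11, 0, 0] [[278.7 230.9]]
[-11, 0, 0] [[278.9 265.3]]
[0, 11, 0] [[297.6 248.4]]
[0, -11, 0] [[260.  248.4]]
[0, 0, -10] [[278.7 256.2]]
[0, 0, -19] [[278.6 264. ]]
side tcp [[259.4 242.8]]
[11, 0, 0] [[263.7 244.6]]
[-11, 0, 0] [[255.2 240.9]]
[0, 11, 0] [[256.4 245.6]]
[0, -11, 0] [[262.4 239.9]]
[0, 0, -10] [[259.3 239.2]]
[0, 0, -19] [[259.2 236. ]]Traceback (most recent call last):
  File "<stdin>", line 9, in <module>
  File "h.py", line 18, in blobs
    h=cv2.cvtColor(im,cv2.COLOR_BGR2HSV)
cv2.error: OpenCV(4.12.0) /io/opencv/modules/imgproc/src/color.cpp:199: error: (-215:Assertion failed) !_src.empty() in function 'cvtColor'
```

View pics/w2z.png

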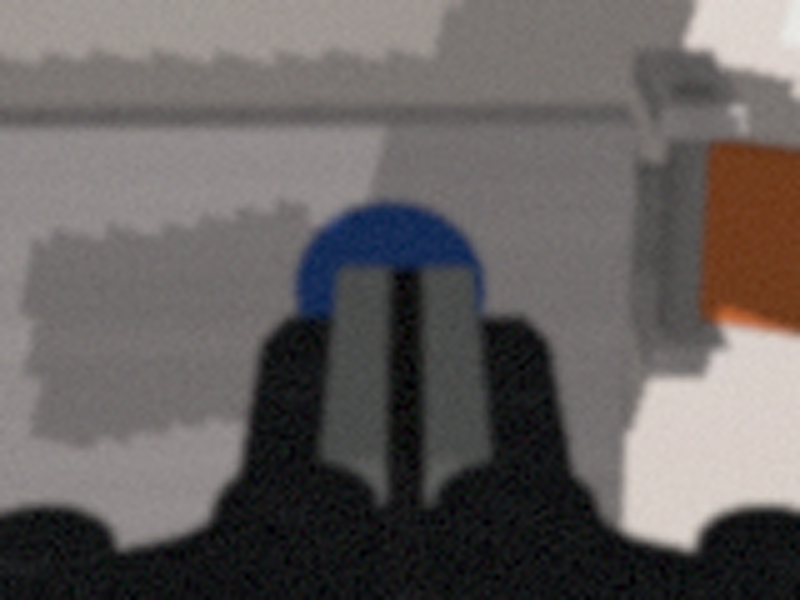

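The pictures show the fingertips still above the plate. In the side crop the tip is at (430,345) and the spot at (433,365); the wrist view shows a detached shadow. The shut fingers end well short of the nominal TCP, so I'll keep descending while watching the force.

```bash
python3 -m creep '[{"dp":[0,0,1],"angular":[0,0,0],"fingers":0},{"dp":[0,0,2],"angular":[0,0,0],"fingers":0},{"dp":[0,0,3],"angular":[0,0,0],"fingers":0},{"dp":[0,0,3],"angular":[0,0,0],"fingers":0}]'
python3 -m creep '[{"dp":[0,0,1],"angular":[0,0,0],"fingers":0},{"dp":[0,0,2],"angular":[0,0,0],"fingers":0},{"dp":[0,0,2],"angular":[0,0,0],"fingers":0}]'
python3 -m creep '[{"dp":[0,0,1],"angular":[0,0,0],"fingers":0},{"dp":[0,0,1.5],"angular":[0,0,0],"fingers":0},{"dp":[0,0,1.5],"angular":[0,0,0],"fingers":0}]'
```

```text
clock: 4.05
eef_pos: [472.9, 100.6, 40.4]
tcp_rot: [-3.142, -0.0, -2.897]
contact_force: [-0.8, -0.1, 0.5]
opening: -0.003
clock: 4.3
eef_pos: [472.9, 100.5, 38.4]
tcp_rot: [-3.142, -0.0, -2.898]
contact_force: [-0.3, 0.5, -0.3]
opening: -0.002
clock: 4.55
eef_pos: [473.0, 100.6, 37.0]
tcp_rot: [3.142, -0.0, -2.897]
contact_force: [0.2, -0.2, -0.4]
opening: 0.001
```

Run:
```python
from h import *
s=r.sense(); print(s['clock'],s['eef_pos'],s['contact_force'],s['qpos'])
im=optics.grab_frame('wrist')[180:330,180:380]; cv2.imwrite('pics/w3.png',cv2.resize(im,None,fx=4,fy=4,interpolation=cv2.INTER_CUBIC))
i2=optics.grab_frame('side')[150:300,150:350]; cv2.imwrite('pics/s3.png',cv2.resize(i2,None,fx=4,fy=4,interpolation=cv2.INTER_CUBIC))
```

```text
4.55 [472.95732218 100.58166336  36.97223202] [ 0.15915397 -0.17832674 -0.35523114] [ 2.06439031e-01  3.83275038e-01  2.06441465e+00  5.06693431e-06
  6.94089583e-01 -1.60847578e+00]
```

View pics/s3.png

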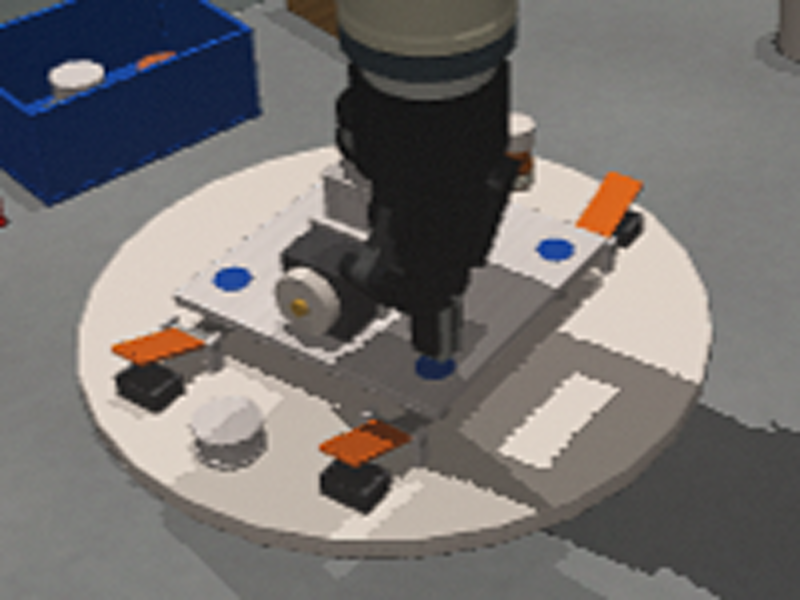

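View pics/w3.png

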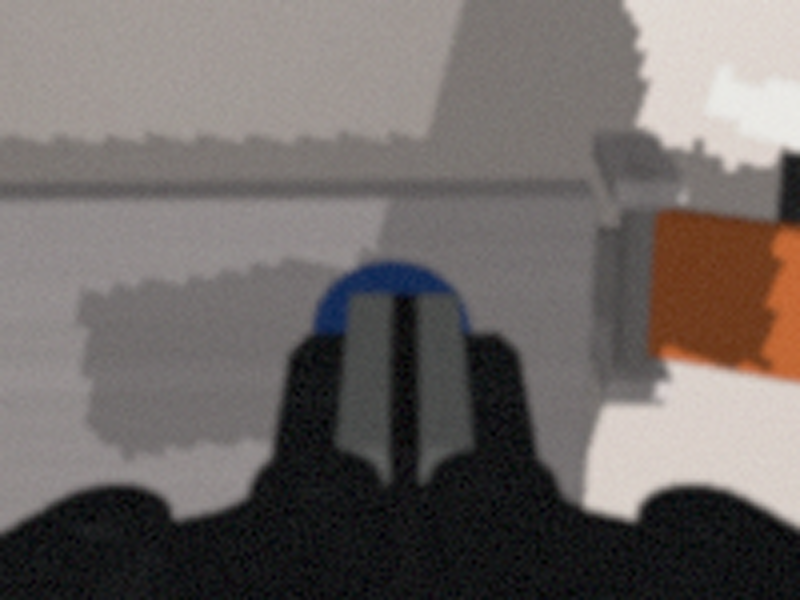

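```bash
python3 -m creep '[{"dp":[0,0,1],"angular":[0,0,0],"fingers":0},{"dp":[0,0,2],"angular":[0,0,0],"fingers":0},{"dp":[0,0,2],"angular":[0,0,0],"fingers":0}]'
python3 -m creep '[{"dp":[0,0,1],"angular":[0,0,0],"fingers":0},{"dp":[0,0,1.5],"angular":[0,0,0],"fingers":0},{"dp":[0,0,1.5],"angular":[0,0,0],"fingers":0}]'
python3 -m creep '[{"dp":[0,0,1],"angular":[0,0,0],"fingers":0},{"dp":[0,0,1],"angular":[0,0,0],"fingers":0}]'
python3 -m creep '[{"dp":[0,0,1],"angular":[0,0,0],"fingers":0},{"dp":[0,0,1],"angular":[0,0,0],"fingers":0}]'
```

```text
clock: 4.9
eef_pos: [472.9, 100.6, 34.9]
tcp_rot: [3.142, -0.0, -2.897]
contact_force: [-0.2, -0.4, -0.4]
opening: 0.0
clock: 5.15
eef_pos: [473.0, 100.6, 33.5]
tcp_rot: [-3.142, -0.0, -2.898]
contact_force: [-1.1, -0.4, -0.1]
opening: 0.001
clock: 5.32
eef_pos: [473.0, 100.6, 32.5]
tcp_rot: [3.142, -0.0, -2.897]
contact_force: [0.1, 0.3, -0.5]
opening: -0.001
clock: 5.48
eef_pos: [473.0, 100.6, 31.5]
tcp_rot: [3.142, -0.0, -2.897]
contact_force: [-0.5, -0.4, 0.7]
opening: -0.0
```

```bash
python3 -m creep '[{"dp":[0,0,1],"angular":[0,0,0],"fingers":0},{"dp":[0,0,1],"angular":[0,0,0],"fingers":0}]'
python3 -m creep '[{"dp":[0,0,1],"angular":[0,0,0],"fingers":0},{"dp":[0,0,1],"angular":[0,0,0],"fingers":0}]'
python3 - <<'E'
from h import *
i2=optics.grab_frame('side')[150:300,150:350]; cv2.imwrite('pics/s4.png',cv2.resize(i2,None,fx=4,fy=4,interpolation=cv2.INTER_CUBIC))
E
```

```text
clock: 5.65
eef_pos: [473.0, 100.6, 30.5]
tcp_rot: [-3.142, -0.0, -2.897]
contact_force: [-0.0, -0.4, 0.3]
opening: 0.002
clock: 5.82
eef_pos: [473.0, 100.6, 29.5]
tcp_rot: [3.142, -0.0, -2.898]
contact_force: [-0.0, 0.7, -0.3]
opening: -0.0
```

View pics/s4.png

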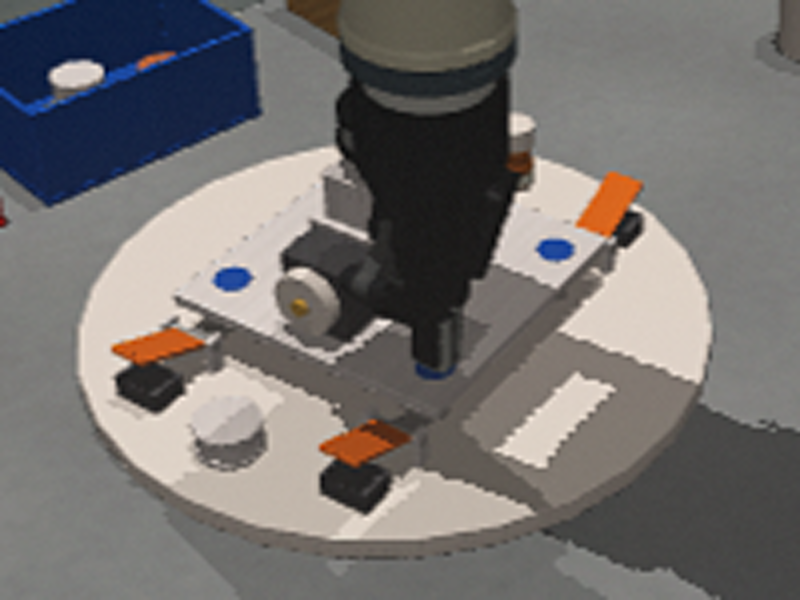

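```bash
for i in 1; do python3 -m creep '[{"dp":[0,0,1],"angular":[0,0,0],"fingers":0},{"dp":[0,0,1],"angular":[0,0,0],"fingers":0}]'; done
python3 -m creep '[{"dp":[0,0,1],"angular":[0,0,0],"fingers":0},{"dp":[0,0,1],"angular":[0,0,0],"fingers":0}]'
python3 -m creep '[{"dp":[0,0,1],"angular":[0,0,0],"fingers":0},{"dp":[0,0,1],"angular":[0,0,0],"fingers":0}]'
```

```text
clock: 6.03
eef_pos: [473.0, 100.6, 28.5]
tcp_rot: [-3.142, -0.0, -2.897]
contact_force: [-0.1, -0.3, -1.0]
opening: 0.0
clock: 6.2
eef_pos: [472.9, 100.6, 27.4]
tcp_rot: [3.142, -0.0, -2.897]
contact_force: [0.3, -0.5, -0.3]
opening: 0.001
clock: 6.37
eef_pos: [473.0, 100.6, 26.4]
tcp_rot: [-3.142, -0.0, -2.897]
contact_force: [-0.0, -0.7, 0.0]
opening: 0.002
```

Run:
```python
from h import *
a=optics.grab_frame('wrist')[190:310,200:360]
b=optics.grab_frame('side')[190:250,220:300]
cv2.imwrite('pics/m5.png',np.hstack([cv2.resize(a,(400,300),interpolation=cv2.INTER_CUBIC),cv2.resize(b,(400,300),interpolation=cv2.INTER_CUBIC)]))
```

```text
(no output)
```

View pics/m5.png

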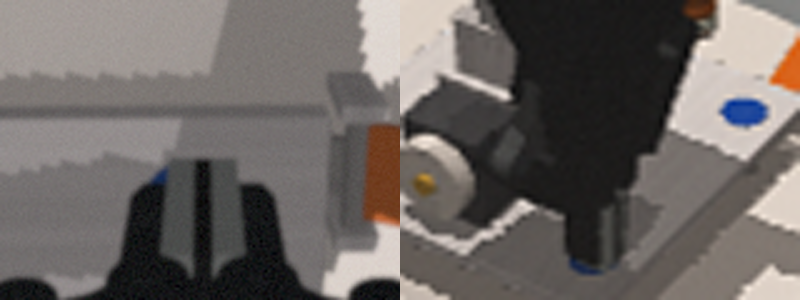

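```bash
python3 -m creep '[{"dp":[0,0,1],"angular":[0,0,0],"fingers":0},{"dp":[0,0,1],"angular":[0,0,0],"fingers":0}]'
python3 -m creep '[{"dp":[0,0,1],"angular":[0,0,0],"fingers":0},{"dp":[0,0,1],"angular":[0,0,0],"fingers":0}]'
python3 -m creep '[{"dp":[0,0,1],"angular":[0,0,0],"fingers":0},{"dp":[0,0,1],"angular":[0,0,0],"fingers":0}]'
```

```text
clock: 6.63
eef_pos: [473.0, 100.6, 25.5]
tcp_rot: [-3.142, -0.0, -2.897]
contact_force: [-0.9, -0.3, -0.4]
opening: 0.005
clock: 6.8
eef_pos: [472.9, 100.6, 24.4]
tcp_rot: [-3.142, -0.0, -2.897]
contact_force: [0.2, -0.4, 0.8]
opening: -0.003
clock: 6.97
eef_pos: [473.1, 100.6, 23.6]
tcp_rot: [3.142, 0.0, -2.898]
contact_force: [-0.5, 0.1, 2.9]
opening: -0.001
```

```bash
python3 -m creep '[{"dp":[0,0,0.5],"angular":[0,0,0],"fingers":0},{"dp":[0,0,0.5],"angular":[0,0,0],"fingers":0}]'
python3 - <<'E'
from h import *
a=optics.grab_frame('wrist')[190:310,200:360]
b=optics.grab_frame('side')[190:250,220:300]
cv2.imwrite('pics/m6.png',np.hstack([cv2.resize(a,(400,300),interpolation=cv2.INTER_CUBIC),cv2.resize(b,(400,300),interpolation=cv2.INTER_CUBIC)]))
E
```

```text
clock: 7.13
eef_pos: [473.1, 100.6, 23.3]
tcp_rot: [3.142, 0.0, -2.898]
contact_force: [-1.3, -0.3, 6.2]
opening: -0.0
```

View pics/m6.png

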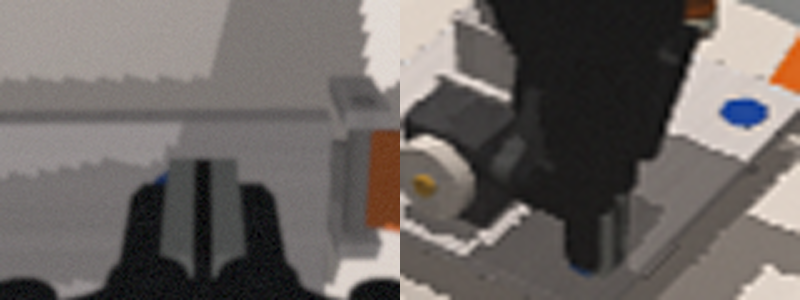

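The tip now covers the spot and the force is rising about 6 N/mm, so this is fingertip contact. I'm pressing on to about 13 N.

```bash
python3 -m creep '[{"dp":[0,0,0.5],"angular":[0,0,0],"fingers":0},{"dp":[0,0,0.5],"angular":[0,0,0],"fingers":0}]'
python3 -m creep '[{"dp":[0,0,0.5],"angular":[0,0,0],"fingers":0},{"dp":[0,0,0.5],"angular":[0,0,0],"fingers":0}]'
python3 -m creep '[{"dp":[0,0,0.5],"angular":[0,0,0],"fingers":0},{"dp":[0,0,0.5],"angular":[0,0,0],"fingers":0}]'
```

```text
clock: 7.4
eef_pos: [473.1, 100.6, 22.8]
tcp_rot: [3.142, 0.0, -2.897]
contact_force: [-2.4, -0.4, 6.0]
opening: -0.001
clock: 7.57
eef_pos: [473.0, 100.6, 22.4]
tcp_rot: [3.142, 0.0, -2.898]
contact_force: [-2.0, -0.3, 6.2]
opening: 0.004
clock: 7.73
eef_pos: [473.0, 100.7, 21.8]
tcp_rot: [3.142, 0.0, -2.898]
contact_force: [-2.0, 0.2, 6.8]
opening: -0.001
```

```bash
python3 -m creep '[{"dp":[0,0,0.5],"angular":[0,0,0],"fingers":0},{"dp":[0,0,1],"angular":[0,0,0],"fingers":0},{"dp":[0,0,1],"angular":[0,0,0],"fingers":0}]'
python3 - <<'E'
from h import *
a=optics.grab_frame('wrist'); cv2.imwrite('pics/w7.png',a)
b=optics.grab_frame('side')[150:300,150:350]
cv2.imwrite('pics/s7.png',cv2.resize(b,None,fx=4,fy=4,interpolation=cv2.INTER_CUBIC))
E
```

```text
clock: 7.98
eef_pos: [473.0, 100.7, 20.8]
tcp_rot: [3.141, -0.0, -2.898]
contact_force: [-2.3, -1.0, 5.9]
opening: -0.002
```

View pics/s7.png

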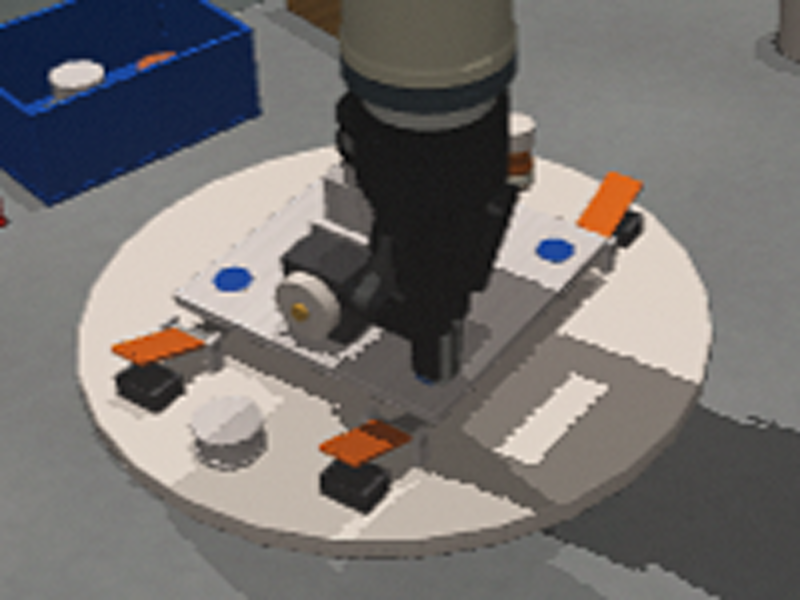

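View pics/w7.png

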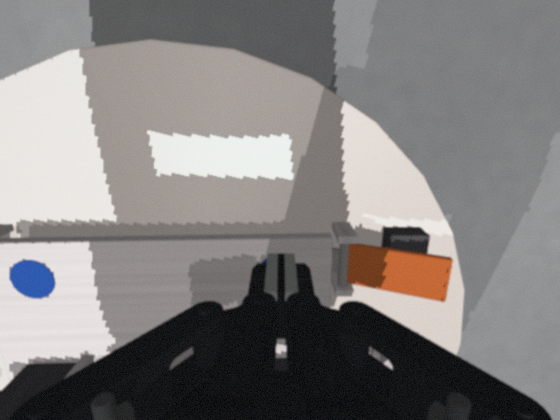

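NL appears to be sinking, with a force plateau near 6–7 N. I'll continue to its stop.

```bash
python3 -m creep '[{"dp":[0,0,0.5],"angular":[0,0,0],"fingers":0},{"dp":[0,0,1],"angular":[0,0,0],"fingers":0},{"dp":[0,0,1],"angular":[0,0,0],"fingers":0}]'
python3 -m creep '[{"dp":[0,0,0.5],"angular":[0,0,0],"fingers":0},{"dp":[0,0,1],"angular":[0,0,0],"fingers":0},{"dp":[0,0,1],"angular":[0,0,0],"fingers":0}]'
python3 -m creep '[{"dp":[0,0,0.5],"angular":[0,0,0],"fingers":0},{"dp":[0,0,1],"angular":[0,0,0],"fingers":0},{"dp":[0,0,1],"angular":[0,0,0],"fingers":0}]'
```

```text
clock: 8.33
eef_pos: [472.9, 100.7, 19.8]
tcp_rot: [3.141, -0.0, -2.898]
contact_force: [-2.6, 0.1, 6.4]
opening: -0.005
clock: 8.58
eef_pos: [472.9, 100.7, 18.8]
tcp_rot: [3.141, -0.0, -2.898]
contact_force: [-1.9, -0.1, 6.6]
opening: -0.001
clock: 8.83
eef_pos: [472.9, 100.8, 17.8]
tcp_rot: [3.141, -0.0, -2.898]
contact_force: [-2.4, 0.6, 7.4]
opening: -0.002
```

```bash
python3 -m creep '[{"dp":[0,0,0.5],"angular":[0,0,0],"fingers":0},{"dp":[0,0,0.5],"angular":[0,0,0],"fingers":0}]'
python3 -m creep '[{"dp":[0,0,0.5],"angular":[0,0,0],"fingers":0},{"dp":[0,0,0.5],"angular":[0,0,0],"fingers":0}]'
python3 - <<'E'
from h import *
a=optics.grab_frame('wrist'); cv2.imwrite('pics/w8.png',a)
b=optics.grab_frame('side')[150:300,150:350]
cv2.imwrite('pics/s8.png',cv2.resize(b,None,fx=4,fy=4,interpolation=cv2.INTER_CUBIC))
im=optics.grab_frame('top');c=cam('top')
for b in blobs(im,100,125): 
    if 200<b[0][0]<340 and 140<b[0][1]<260: print('blue',b)
E
```

```text
clock: 9.0
eef_pos: [472.9, 100.8, 17.6]
tcp_rot: [3.141, -0.0, -2.898]
contact_force: [-3.7, 1.2, 11.4]
opening: -0.002
clock: 9.17
eef_pos: [472.9, 100.8, 17.4]
tcp_rot: [3.141, -0.0, -2.898]
contact_force: [-5.2, 1.2, 16.8]
opening: -0.001
blue (array([284.8, 167.2]), 38)
blue (array([244. , 171.6]), 8)
blue (array([292.7, 213.1]), 39)
```

View pics/s8.png

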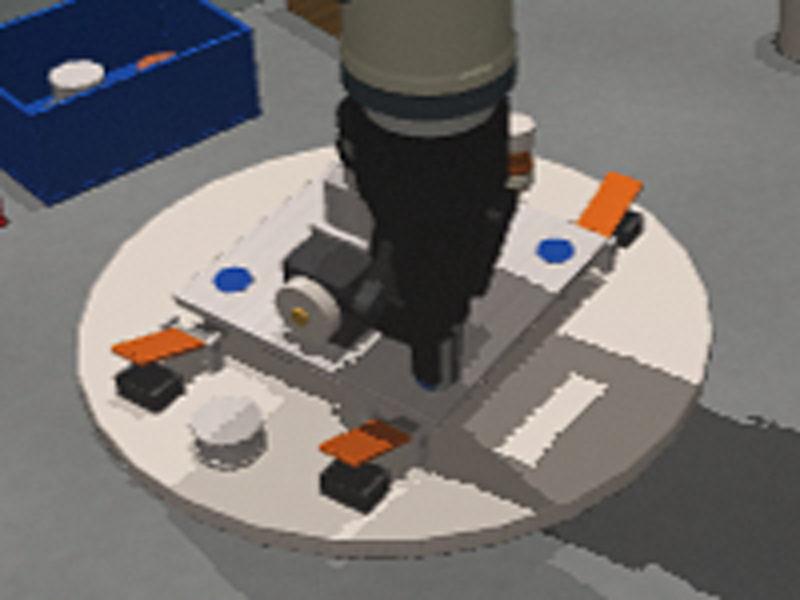

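View pics/w8.png

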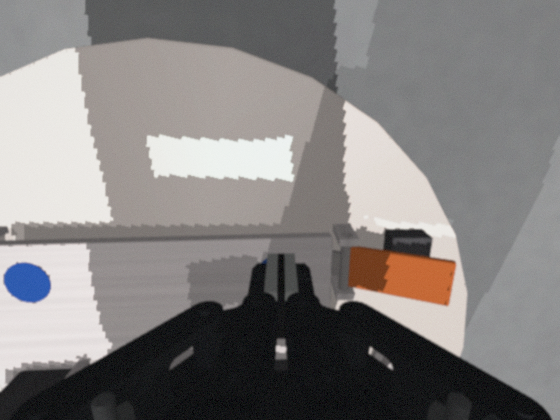

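NL sank about 6 mm and then stopped firmly (16.8 N). The side crop shows its corner at (435,420), visibly lower. Now lifting straight up to check that it stays low.

```bash
python3 -m creep '[{"dp":[0,0,-2],"angular":[0,0,0],"fingers":0},{"dp":[0,0,-10],"angular":[0,0,0],"fingers":0},{"dp":[0,0,-25],"angular":[0,0,0],"fingers":0},{"dp":[0,0,-40],"angular":[0,0,0],"fingers":0},{"dp":[0,0,-40],"angular":[0,0,0],"fingers":0}]'
python3 - <<'E'
from h import *
tgt(-70,137,60)
s=r.sense();a=optics.grab_frame('wrist'); cv2.imwrite('pics/w9.png',a)
c=cam('wrist',s)
for b in blobs(a,100,125,30): print(b,back(c,b[0],48).round(1))
b=optics.grab_frame('side')[150:300,150:350]
cv2.imwrite('pics/s9.png',cv2.resize(b,None,fx=4,fy=4,interpolation=cv2.INTER_CUBIC))
E
```

```text
clock: 9.73
eef_pos: [474.7, 100.9, 59.0]
tcp_rot: [-3.141, 0.004, -2.898]
contact_force: [0.6, 0.5, 0.8]
opening: 0.003
clock 9.73 tcp [474.7 100.9  59. ] F [0.6 0.5 0.8] op 0.0 dp [-0.5 75.2 -1. ] turn [-0.     0.004 -0.007] q [ 0.21  0.34  2.05 -0.    0.74 -1.61]
(array([278.4, 238.9]), 756) [[473.6 100.3  48. ]]
(array([ 78.6, 243.8]), 846) [[506.6 -19.   48. ]]
```

View pics/w9.png

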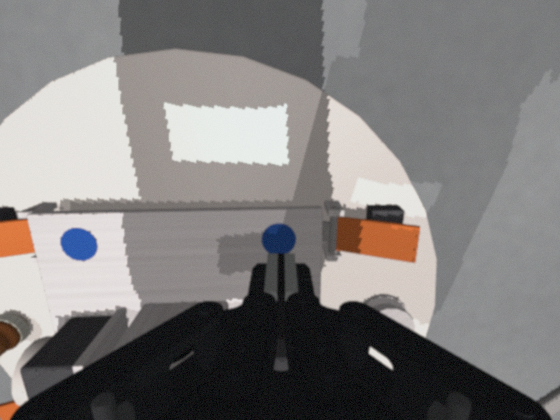

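View pics/s9.png

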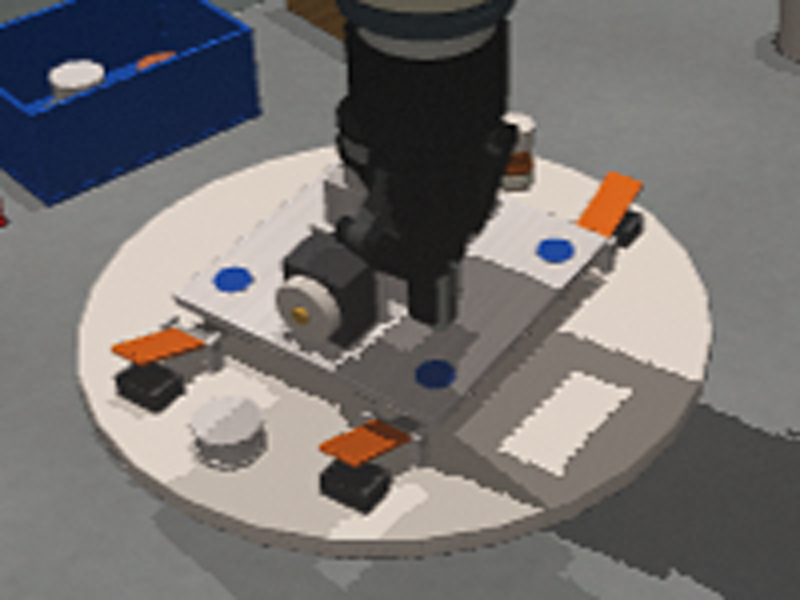

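NL stays low: its spot in the side crop is at (435,375), against (433,366) before, or about 6 mm. The other spots are unchanged and all tabs are standing. Moving over the near-left tab.

```bash
python3 -m creep '[{"dp":[0,25,0],"angular":[0,0,0],"fingers":0},{"dp":[0,55,0],"angular":[0,0,0],"fingers":0},{"dp":[-1,75,0],"angular":[0,0,-0.005],"fingers":0},{"dp":[-1,75,0],"angular":[0,0,-0.005],"fingers":0},{"dp":[-1,75,0],"angular":[0,0,-0.005],"fingers":0}]'
python3 - <<'E'
from h import *
tgt(-70,137,30)
s=r.sense();a=optics.grab_frame('wrist'); cv2.imwrite('pics/w10.png',a)
c=cam('wrist',s)
for b in blobs(a,100,125,30): print(b,back(c,b[0],42).round(1))
b=optics.grab_frame('side')[150:300,150:350]
cv2.imwrite('pics/s10.png',cv2.resize(b,None,fx=4,fy=4,interpolation=cv2.INTER_CUBIC))
E
```

```text
clock: 10.25
eef_pos: [455.2, 174.0, 55.9]
tcp_rot: [-3.141, -0.001, -2.89]
contact_force: [-0.1, -0.5, 1.2]
opening: 0.005
clock 10.25 tcp [455.2 174.   55.9] F [-0.1 -0.5  1.2] op 0.01 dp [-1.8 -0.5 25.9] turn [-0.    -0.001  0.   ] q [ 0.36  0.35  2.05 -0.    0.74 -1.46]
(array([157.7, 242.3]), 801) [[476.3 100.8  42. ]]
```

View pics/w10.png

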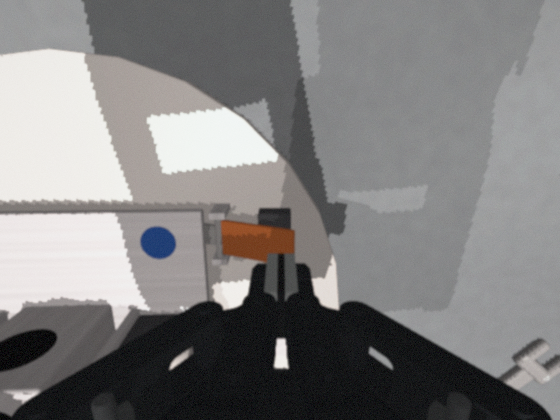

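View pics/s10.png

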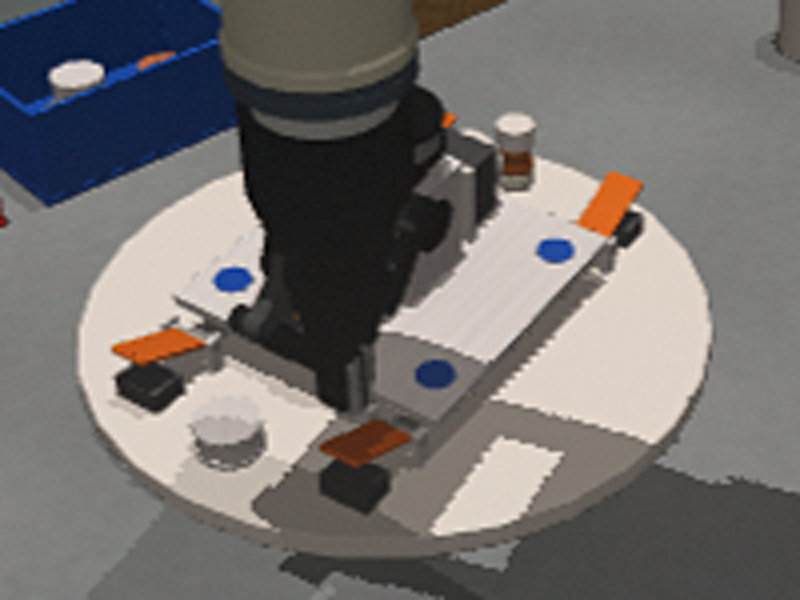

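The tip is at (281,255) in the wrist view, over the outer part of the near-left tab (cols 220–294, rows 222–262). The spot is still low. Descending.

```bash
python3 -m creep '[{"dp":[-1,0,10],"angular":[0,0,0],"fingers":0},{"dp":[-1,0,18],"angular":[0,0,0],"fingers":0},{"dp":[-1,0,24],"angular":[0,0,0],"fingers":0},{"dp":[-1,0,24],"angular":[0,0,0],"fingers":0}]'
python3 -m creep '[{"dp":[0,0,1],"angular":[0,0,0],"fingers":0},{"dp":[0,0,2],"angular":[0,0,0],"fingers":0},{"dp":[0,0,3],"angular":[0,0,0],"fingers":0},{"dp":[0,0,3],"angular":[0,0,0],"fingers":0}]'
python3 -m creep '[{"dp":[0,0,1],"angular":[0,0,0],"fingers":0},{"dp":[0,0,2],"angular":[0,0,0],"fingers":0},{"dp":[0,0,3],"angular":[0,0,0],"fingers":0},{"dp":[0,0,3],"angular":[0,0,0],"fingers":0}]'
```

```text
clock: 10.68
eef_pos: [455.8, 172.9, 30.8]
tcp_rot: [-3.141, -0.003, -2.893]
contact_force: [-0.6, 0.2, 0.1]
opening: 0.001
clock: 11.02
eef_pos: [456.9, 173.9, 29.6]
tcp_rot: [3.142, 0.0, -2.892]
contact_force: [-0.5, 0.7, 0.8]
opening: 0.004
clock: 11.35
eef_pos: [457.2, 174.1, 26.8]
tcp_rot: [3.141, 0.001, -2.892]
contact_force: [-0.6, 1.2, 3.3]
opening: 0.005
```

Contact is at TCP z≈27. I'm pressing on toward about 9.

```bash
python3 -m creep '[{"dp":[0,0,1],"angular":[0,0,0],"fingers":0},{"dp":[0,0,2],"angular":[0,0,0],"fingers":0},{"dp":[0,0,3],"angular":[0,0,0],"fingers":0},{"dp":[0,0,3],"angular":[0,0,0],"fingers":0}]'
python3 -m creep '[{"dp":[0,0,1],"angular":[0,0,0],"fingers":0},{"dp":[0,0,2],"angular":[0,0,0],"fingers":0},{"dp":[0,0,3],"angular":[0,0,0],"fingers":0},{"dp":[0,0,3],"angular":[0,0,0],"fingers":0}]'
python3 - <<'E'
from h import *
a=optics.grab_frame('wrist'); cv2.imwrite('pics/w11.png',a)
b=optics.grab_frame('side')[150:300,150:350]
cv2.imwrite('pics/s11.png',cv2.resize(b,None,fx=4,fy=4,interpolation=cv2.INTER_CUBIC))
E
```

```text
clock: 11.68
eef_pos: [457.1, 174.0, 23.5]
tcp_rot: [3.141, 0.001, -2.892]
contact_force: [-0.4, 0.4, 4.0]
opening: -0.002
clock: 12.02
eef_pos: [457.0, 173.9, 20.5]
tcp_rot: [3.142, 0.0, -2.893]
contact_force: [-0.3, 0.6, 3.8]
opening: -0.0
```

View pics/w11.png

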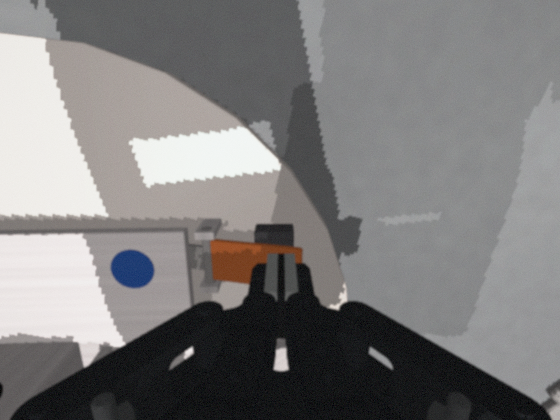

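View pics/s11.png

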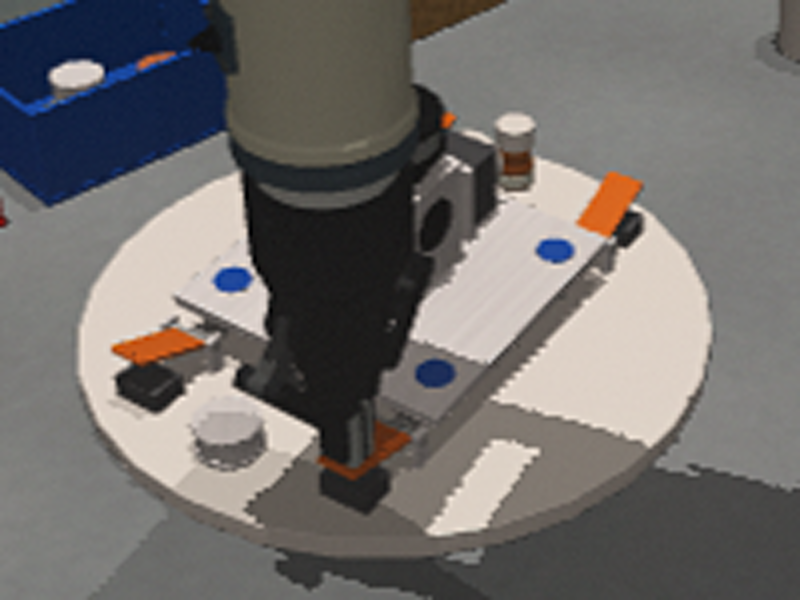

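The tab is tipping down under the finger, and the spot is still low at (433,373). Continuing.

```bash
python3 -m creep '[{"dp":[0,0,1],"angular":[0,0,0],"fingers":0},{"dp":[0,0,2],"angular":[0,0,0],"fingers":0},{"dp":[0,0,3],"angular":[0,0,0],"fingers":0},{"dp":[0,0,3],"angular":[0,0,0],"fingers":0}]'
python3 -m creep '[{"dp":[0,0,1],"angular":[0,0,0],"fingers":0},{"dp":[0,0,2],"angular":[0,0,0],"fingers":0},{"dp":[0,0,3],"angular":[0,0,0],"fingers":0},{"dp":[0,0,3],"angular":[0,0,0],"fingers":0}]'
python3 -m creep '[{"dp":[0,0,1],"angular":[0,0,0],"fingers":0},{"dp":[0,0,2],"angular":[0,0,0],"fingers":0},{"dp":[0,0,3],"angular":[0,0,0],"fingers":0},{"dp":[0,0,3],"angular":[0,0,0],"fingers":0}]'
```

```text
clock: 12.45
eef_pos: [456.8, 173.9, 17.4]
tcp_rot: [3.142, -0.0, -2.892]
contact_force: [0.1, 1.0, 1.8]
opening: -0.001
clock: 12.78
eef_pos: [456.7, 173.8, 14.4]
tcp_rot: [-3.142, -0.0, -2.893]
contact_force: [0.2, 1.7, 2.9]
opening: -0.002
clock: 13.12
eef_pos: [456.8, 173.8, 11.4]
tcp_rot: [-3.142, -0.0, -2.892]
contact_force: [0.5, 1.1, 3.2]
opening: -0.007
```

```bash
python3 -m creep '[{"dp":[0,0,1],"angular":[0,0,0],"fingers":0},{"dp":[0,0,1],"angular":[0,0,0],"fingers":0}]'
python3 -m creep '[{"dp":[0,0,1],"angular":[0,0,0],"fingers":0},{"dp":[0,0,1],"angular":[0,0,0],"fingers":0}]'
python3 -m creep '[{"dp":[0,0,1],"angular":[0,0,0],"fingers":0},{"dp":[0,0,1],"angular":[0,0,0],"fingers":0}]'
python3 - <<'E'
from h import *
a=optics.grab_frame('wrist'); cv2.imwrite('pics/w12.png',a)
b=optics.grab_frame('side')[150:300,150:350]
cv2.imwrite('pics/s12.png',cv2.resize(b,None,fx=4,fy=4,interpolation=cv2.INTER_CUBIC))
E
```

```text
clock: 13.28
eef_pos: [456.8, 173.9, 10.4]
tcp_rot: [3.142, -0.0, -2.893]
contact_force: [-0.9, 1.8, 2.3]
opening: -0.004
clock: 13.45
eef_pos: [456.8, 173.9, 9.5]
tcp_rot: [3.142, -0.0, -2.893]
contact_force: [0.2, 2.6, 4.6]
opening: 0.005
clock: 13.62
eef_pos: [456.8, 173.9, 8.8]
tcp_rot: [-3.142, -0.0, -2.892]
contact_force: [-1.9, 2.0, 10.0]
opening: 0.001
```

View pics/s12.png

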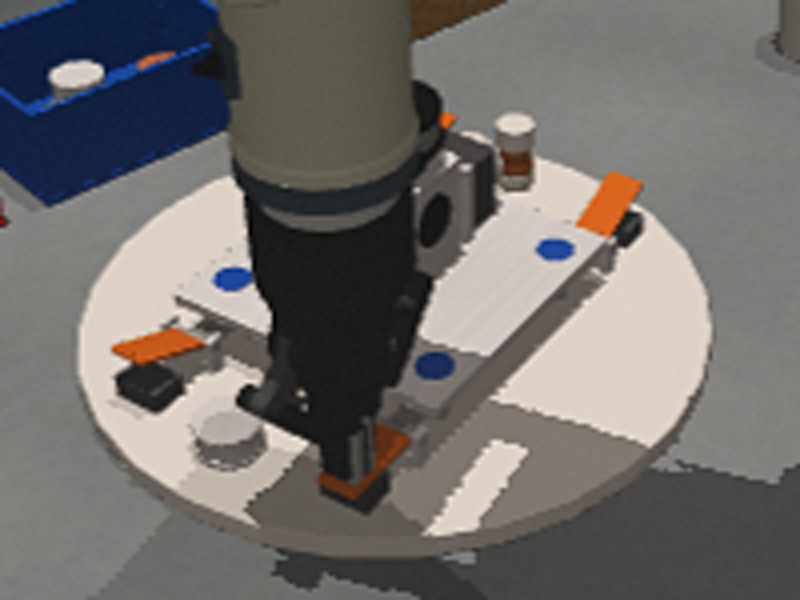

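View pics/w12.png

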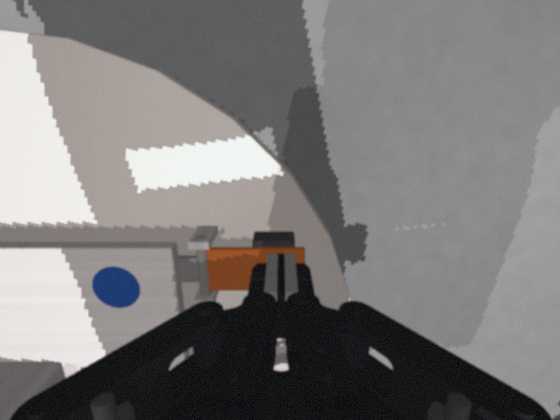

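The tab looks flat against its block, and the spot has risen back to (434,365), level as at the start. One more firm push against the stop.

```bash
python3 -m creep '[{"dp":[0,0,1],"angular":[0,0,0],"fingers":0},{"dp":[0,0,1],"angular":[0,0,0],"fingers":0},{"dp":[0,0,1],"angular":[0,0,0],"fingers":0}]'
```

```text
clock: 13.97
eef_pos: [457.0, 173.9, 8.4]
tcp_rot: [3.142, 0.0, -2.892]
contact_force: [-4.4, 1.5, 18.4]
opening: 0.008
```

Firm stop (18 N at 8.4 mm). Retreating straight up, well clear.

```bash
python3 -m creep '[{"dp":[0,0,-3],"angular":[0,0,0],"fingers":0},{"dp":[0,0,-15],"angular":[0,0,0],"fingers":0},{"dp":[0,0,-50],"angular":[0,0,0],"fingers":0},{"dp":[0,0,-90],"angular":[0,0,0],"fingers":0},{"dp":[0,0,-130],"angular":[0,0,0],"fingers":0}]'
python3 -m creep '[{"dp":[40,0,0],"angular":[0,0,0],"fingers":0},{"dp":[80,20,0],"angular":[0,0,0],"fingers":0},{"dp":[80,60,0],"angular":[0,0,0],"fingers":0},{"dp":[80,100,0],"angular":[0,0,0],"fingers":0},{"dp":[80,100,0],"angular":[0,0,0],"fingers":0}]'
python3 - <<'E'
from h import *
s=r.sense(); print(s['clock'],s['eef_pos'],s['contact_force'],s['qvel'].round(3))
a=optics.grab_frame('wrist'); cv2.imwrite('pics/w13.png',a)
b=optics.grab_frame('side'); cc=cam('side')
for x in blobs(b,100,125): 
    if 190<x[0][0]<340 and 200<x[0][1]<290: print('side blue',x,back(cc,x[0],48).round(1))
cv2.imwrite('pics/s13.png',cv2.resize(b[150:300,150:350],None,fx=4,fy=4,interpolation=cv2.INTER_CUBIC))
im=optics.grab_frame('top');c=cam('top')
for x in blobs(im,100,125): 
    if 200<x[0][0]<340 and 140<x[0][1]<260: print('blue',x,back(c,x[0],48).round(1))
E
```

```text
clock: 14.38
eef_pos: [455.5, 172.9, 138.0]
tcp_rot: [-3.141, -0.003, -2.892]
contact_force: [1.2, 2.2, -0.6]
opening: 0.003
clock: 14.8
eef_pos: [353.3, 255.5, 138.0]
tcp_rot: [3.14, 0.002, -2.89]
contact_force: [1.1, -0.6, -0.0]
opening: -0.001
14.8 [353.27892219 255.54219576 137.96976342] [ 1.05236736 -0.55421268 -0.02763067] [-0.081  0.     0.021 -0.042  0.012 -0.132]
side blue (array([288.4, 211.9]), 37) [[505.8 -17.9  48. ]]
side blue (array([205.5, 219.2]), 17) [[613.9 140.1  48. ]]
side blue (array([258.1, 241. ]), 48) [[475.4 102.2  48. ]]
blue (array([285. , 167.8]), 37) [[642.2  15.7  48. ]]
blue (array([244., 174.]), 37) [[612.  135.7  48. ]]
blue (array([293. , 212.8]), 40) [[507.5 -19.7  48. ]]
blue (array([250.9, 219.6]), 40) [[476.3 100.9  48. ]]
```

View pics/s13.png

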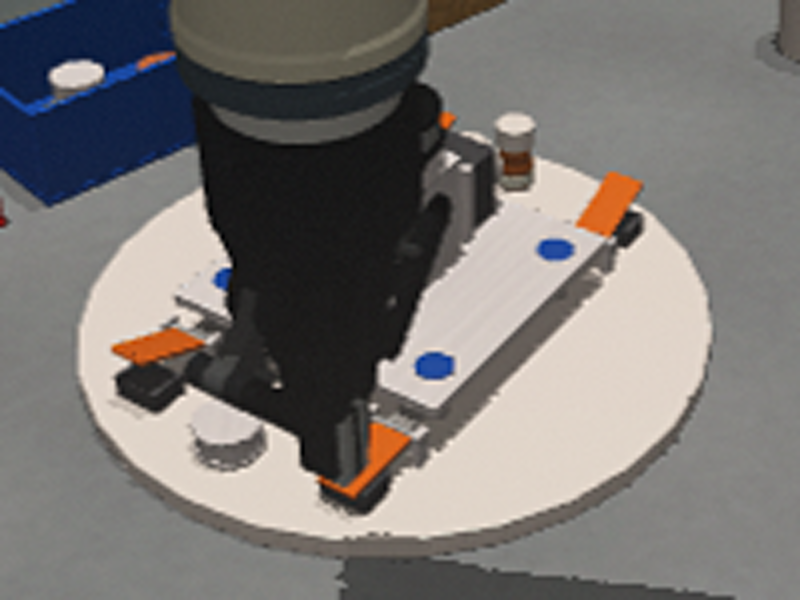

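In the top view every spot is within 0.1 px of its starting position. In the side view the near-left spot is back at (258.1,241.0), against (258.2,241.1) at the start. I'll let the arm settle and take one unobstructed look at the tabs.

```bash
python3 -m creep '[{"dp":[0,30,-30],"angular":[0,0,0],"fingers":0},{"dp":[0,70,-50],"angular":[0,0,0],"fingers":0},{"dp":[0,100,-60],"angular":[0,0,0],"fingers":0},{"dp":[0,100,-60],"angular":[0,0,0],"fingers":0},{"dp":[0,100,-60],"angular":[0,0,0],"fingers":0}]'
python3 - <<'E'
from h import *
im=optics.grab_frame('top')[120:280,190:350]; b=optics.grab_frame('side')[160:300,150:340]
for x in blobs(im,5,18): print('or',x[0]+[190,120],x[1])
cv2.imwrite('pics/e.png',np.hstack([cv2.resize(im,(400,400),interpolation=2),cv2.resize(b,(400,400),interpolation=2)]))
print(r.sense()['contact_force'])
E
```

```text
clock: 15.37
eef_pos: [330.6, 348.1, 197.8]
tcp_rot: [-3.141, 0.001, -2.892]
contact_force: [0.3, -0.5, -0.5]
opening: 0.002
or [341.8 121.5] 17
or [305.3 165.3] 121
or [223.7 177.9] 119
or [316.2 185. ] 9
or [313.2 210.2] 129
or [229.7 224.2] 133
[-0.29406124 -0.87043408 -0.65573768]
```

View pics/e.png

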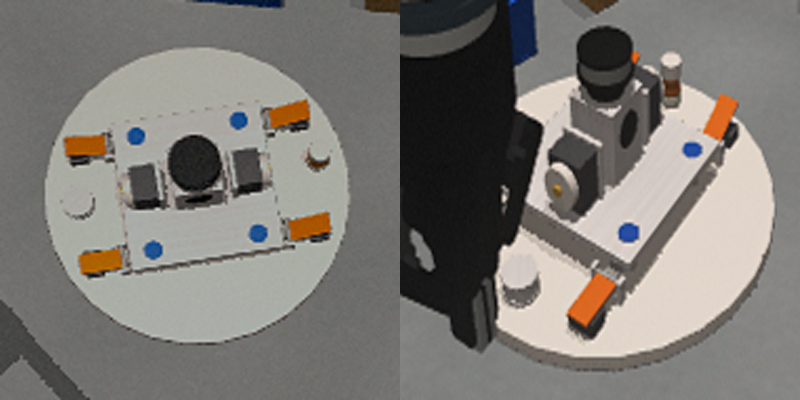

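The near-left tab lies flat at (592,305) in the right panel and the plate is level. The other three tabs, the pulley and the vial are unchanged.

```bash
python3 -c "
from rig import r
print(r.sign_off())"
```

```text
the job is handed in; nothing more can be done
None
```

The near-left corner was the one not carrying. I pressed its own tab flat and handed the job in at about 15.5 s; no verdict was reported.

- **Probing:** I pressed near-left first. It gave way at about 6–7 N, slightly under the stated 7–10 N, sank about 6 mm to a firm stop and stayed low once released. I probed no other corner.
- **Shim:** I pressed the near-left tab down while the corner was still low, to a firm stop at 18 N.
- **Last checks:** In the top view all four blue spots were back within about 0.1 px of their starting positions. In the side view the near-left and near-right spots were back too, but the far-left one was half hidden by the gripper. The near-left tab looked flat. The other three tabs stood within 0.2 px of where they began. The pulley and vial looked untouched, the arm was clear, and no contact force remained beyond sensor noise (under 1 N).
- **Not re-measured:** I did not check the table bystanders (motor, driver, spanner, cup, jar) after the start. The moves stayed above or away from them.
- **One disagreement:** The shut fingertips touched the plate with the reported TCP about 24 mm lower than expected. I relied on force and pictures for contact instead of the nominal TCP height.

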